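# Shut, latch and start the parts tumbler

### The job

Get the parts tumbler running: with your fingertips push its raised lid fully shut, then press the hasp flap in the middle of the lid's front edge fully down, and only after that push the round start button on the control box all the way in. Do not press the square stop button or throw the lid wide open, and pick nothing up: all the loose things stay where they are.

Things in the scene. Friction and masses are not known exactly. Their poses are not given: they have to be found in the camera images.
- tumbler: Parts tumbler, a green rectangular sheet-metal machine fixed to the bench: open tub 200 (x) x 280 (y) x 130 mm high, with a lower rear ledge 60 mm deep and 110 mm high behind it on its +x side. Origin: under the tub's centre, on the bench; -x is its front, z up.
- hinge_mid (a point): Middle of the lid's hinge line, which runs along the tumbler's y at its rear top edge: 100 mm behind the tumbler's origin, 131 mm up. Fixed to the tumbler and turned like it.
- lid (a joint): Lid angle in rad: 0 = fully shut (level on the tub, a firm stop), grows as the front edge rises. The lid is a flat aluminium plate 200 mm from hinge to front edge, 280 mm wide and 8 mm thick (0.4 kg), its underside on the hinge line; a stiff hinge (friction 0.8 N m) keeps it wherever it is left. It starts raised 0.35 to 0.75; pressed down 120 mm from the hinge it moves at about 3 to 7 N.
- lid_edge (a point): Middle of the lid's front edge, on its upper face (moves and tilts with the lid; z is the lid's outward normal).
- flap (a joint): Angle in rad of the hasp flap, a steel plate 50 mm wide, 4 mm thick, that sticks out 46 mm at the middle of the lid's front edge. 0 = in line with the lid (level when the lid is shut), up to its stop at 1.0 = bent down in front of the tub's front wall. Its hinge lies 2 mm in front of the lid's edge, 4 mm below the lid's upper face. Stiff (0.04 N m): it stays where it is left.
- flap_end (a point): Middle of the flap's outer end, on its upper face, 46 mm from the flap's hinge; moves with the flap. Pressed 28 mm out from its hinge the flap yields at 2 to 4 N; a flat tip 22 mm deep pressing there brings it to its stop some 30 mm lower down.
- control_box: Grey steel control box fixed to the bench, 150 (x) x 140 (y) x 70 mm high, left or right of the tumbler (a blue sorting bin, 150 x 130 x 60 mm, stands on the other side). Origin: under its centre. On its top, nearer its -x side, two black push buttons 64 mm apart along y: round start button at +y, square stop button at -y.
- start (a joint): Travel of the round start button in m: 0 = out, 0.008 = fully in (its stop). Friction about 4 N, no spring: it stays in once pressed.
- start_top (a point): Centre of the round start button's top: diameter 28 mm, 12 mm above the box's top when out, 4 mm when in.
- stop (a joint): Travel of the square stop button in m: 0 = out, 0.008 = in; sprung, 1 to 5 N. To be left alone.
- stop_top (a point): Centre of the square stop button's top: 28 x 28 mm, 12 mm above the box's top.
- nut_big: Loose bright hex nut, 36 mm across flats, 18 mm high, lying on the tumbler's rear ledge; origin under its centre.
- nut_small: Loose dark hex nut, 30 mm across flats, 15 mm high, lying on the rear part of the control box's top; origin under its centre.
- bolt: Loose hex bolt standing on its head on the bench in front of the tumbler: head 30 mm across flats, 62 mm tall; origin under its centre.
- jar: Loose white jar, 60 mm diameter, 100 mm high; origin under its centre.
- tub: Loose white plastic tub, 90 mm across the rim, 80 mm high; origin under its centre.
- wrench: Loose steel wrench, 170 mm long, lying on the bench; origin under its middle, length along its x.
- ring: Loose dark steel bearing ring, 70 mm outside, 44 mm inside diameter, 14 mm high; origin under its centre.

How it is judged:
On the way, in this order (a step that is already met when the one before it is completed fails the run):
1. the lid is pushed fully shut (value of joint lid below 0.04 rad), for 0.2 s.
2. the hasp flap is pressed down (value of joint flap above 0.8 rad and value of joint lid below 0.04 rad), for 0.2 s.
3. the round start button is pushed in (all of step 2 and value of joint start above 0.006 m), for 0.1 s.
At the end, for the whole second after the job is handed in: Lid shut (within 0.04 rad), hasp flap down (past 0.8 rad), start button in (more than 6 of its 8 mm), stop button out, and every loose thing at rest within 20 mm of where it began (all of step 3 and value of joint stop below 0.002 m and distance of each of nut_big, nut_small, bolt, jar, tub, wrench, ring from where it was at the start of the episode below 0.02 m and linear speed of each of nut_big, nut_small, bolt, jar, tub, wrench, ring below 0.02 m/s); the robot touches nothing.
It fails at once if the flap is pressed down while the lid is still open (value of joint flap above 0.5 rad and value of joint lid above 0.15 rad).
It fails at once if the start button is pressed before the flap is down (value of joint start above 0.003 m and value of joint flap below 0.75 rad).
It fails at once if the stop button is pressed (value of joint stop above 0.003 m).
It fails at once if the lid is lifted wide open (value of joint lid above 0.9 rad).
It fails at once if a loose thing is lifted or moved from its place by more than 20 mm (distance of any of nut_big, nut_small, bolt, jar, tub, wrench, ring from where it was at the start of the episode above 0.02 m).
It also fails if it takes over 45 s, if anything falls off the work surface, if the arm or the gripper's body presses on something with over 40 N, if the wrist force passes 120 N, or if a joint passes its speed limit or range.

### The arm

A 7-joint arm with a two-finger parallel gripper is mounted at the origin on the work surface. World frame = base frame: x ahead of the robot, y to its left, z up, the work surface at z = 0. Lengths are in m, angles in rad, forces in N, time in s.
With the tool pointing down it reaches from about 0.4 to 0.85 m from the base axis. Payload 10.4 kg.
Tool frame: the origin (TCP) lies midway between the tips of the shut fingers; the grasp point (between the pads) lies 19 mm behind it; z points along the fingers, y is the line along which they close (so a half turn about z gives the same grasp; the last joint's range is limited). The gripper opens to 87 mm and grips with 3 to 60 N. Pads are 19 mm wide; open, the fingers measure 117 mm over their backs; the gripper's body (75 mm by 190 mm) begins 51 mm behind the grasp point.
Start: joints at [1.305, 0.332, -0.065, 1.46, 0.022, 1.35, -0.088], TCP at [0.15, -0.607, 0.223] pointing down, gripper open.
Joint ranges: [-2.6, 2.6], [-0.5, 2.12], [-1.47, 1.34], [0.16, 2.42], [-1.27, 4.41], [0.06, 2.06], [-2.6, 2.6]. Speed limits (rad/s): [2.22, 2.22, 2.79, 2.79, 3.14, 3.14, 3.14].

### API

Orientations are given as a unit quaternion [x, y, z, w].
In Python, from bench import r gives the robot as it stands.
- The arm moves only by the tool arm_command, never from a script. Its argument "moves" is one flat list of numbers, 4 for each row, row after row: the shift along the tool's x, y, z in cm, then the turn about the tool's z in degrees. A call has 1 to 12 rows; each row shifts and turns the commanded pose from where the row before left it, along the tool's axes as they then stand; what a row does not reach is not made up. A row lasts 1/12 s, in which the tool goes at most 41.7 mm and 7.16 degrees, less where a joint would pass 70% of its speed; a pose out of reach is approached as far as the arm can. A call with a gripper value outside its range is refused whole. "fingers" is the opening in per cent of the stroke, from 0 (shut) to 100 (fully open), set as the call begins (left out, the last holds). The fingers move at their own pace and stop on an object; "squeeze" is the grip in N (left out, the last holds). Time passes only in rows, so rows that do not move let the fingers close. It gives the time, the measured TCP pose, the force, the opening and the grip force at its end, in the units of the state.
- r.read_state(): the state, without advancing time (a new reading comes with each control period).
- r.camera(name): name is "scene" or "top" or "wrist"; returns the picture (420x560x3 uint8, red, green, blue); there is no depth.
- r.camera_info(name): a dict with "fx", "fy", "cx", "cy" (pixels), "k1" (the pictures are not rectified: a ray, as slopes to the right and down, at radius r is drawn at 1 + k1 r^2 times it, then the intrinsics apply), "origin" and "attitude" of the camera in the world. Camera axes: x right, y up, looking along -z (the intrinsics and any distortion apply to the point x, -y, -z); pixel columns grow to the right and rows downward; lengths in m; the calibration is good to about 2 mm. A picture is of the moment at which its call begins: read the wrist's pose just before it. camera_info takes no time and is no camera call; for the wrist camera it gives the pose at the moment of the call.
- r.close_job(): hands the job in; it is judged then, once.
The state is a dict: "time": time; "joint_positions": joint angles; "joint_vel": joint speeds; "joint_torque": joint torques, N m; "ee_pos": TCP position; "eef_rot": TCP orientation; "ft_force": force on the tool from outside, world axes, zero at the start; "torque": the same for the moment, N m; "width": finger opening in m; "grip_force": force on a finger pad.
Only numpy, scipy, OpenCV 4.12 (cv2) and the standard library are available. Lean on these libraries where they do the work, as an engineer would, in place of code of your own. Each camera call takes 0.05 s, during which the arm holds its last target. There are 200 camera calls.

## Working session

There is one attempt and no reset: what is moved stays moved. The work goes in short steps, Python scripts to look and compute and a tool call to move; the robot and the scene stay as the last step left them, time stands still between calls to the robot, and variables do not carry over. Pictures are saved under pics/ and viewed, at most 10 in all, crops included, and the job is handed in when it is done.

Besides the shell and the picture viewer there is one more tool, called by a JSON object that holds its "fn" and its "kwargs". arm_command: Moves the arm, as the interface text tells. Its arguments: {"type":"object","properties":{"moves":{"type":"array"},"fingers":{"type":"number"},"squeeze":{"type":"number"}},"required":["moves"]}

```bash
mkdir -p pics; cat > h.py <<'E'
import numpy as np, cv2
from scipy.spatial.transform import Rotation as R
from bench import r
def cam(n):
    c=r.camera_info(n); a=np.array(c['attitude'],float)
    M=a if a.shape==(3,3) else R.from_quat(a).as_matrix()
    return c,M,np.array(c['origin'],float)
def ray(c,M,uv):
    x=np.array([(uv[0]-c['cx'])/c['fx'],(uv[1]-c['cy'])/c['fy']]); u=x.copy()
    for _ in range(30): u=x/(1+c['k1']*(u@u))
    return M@np.array([u[0],-u[1],-1])
def atz(C,uv,z):
    c,M,o=C; d=ray(c,M,uv); return o+d*(z-o[2])/d[2]
def proj(C,p):
    c,M,o=C; q=M.T@(np.array(p)-o); u=np.array([q[0],-q[1]])/-q[2]; u=u*(1+c['k1']*(u@u))
    return np.array([c['fx']*u[0]+c['cx'],c['fy']*u[1]+c['cy']])
E
python3 - <<'E'
from h import *
for n in("top","scene"):
    im=r.camera(n); cv2.imwrite(f"pics/{n}0.png",cv2.resize(im[:,:,::-1],(784,588),interpolation=cv2.INTER_CUBIC)); np.save(f"pics/{n}0.npy",im); print(r.camera_info(n))
s=r.read_state(); print(s['time'],s['ee_pos'],s['eef_rot'],s['width'],R.from_quat(s['eef_rot']).as_matrix().round(3))
E
```

```text
{'fx': 491.18433565837444, 'fy': 491.18433565837444, 'cx': 287.7464742726635, 'cy': 214.76999989370782, 'k1': -0.08135824021715345, 'origin': array([0.28481148, 0.02189451, 1.38184498]), 'attitude': array([-0.0742813 ,  0.08455995,  0.72541569, -0.67904637])}
{'fx': 517.6337419055111, 'fy': 517.6337419055111, 'cx': 278.198362808217, 'cy': 213.6343509407707, 'k1': 0.00670502644797657, 'origin': array([1.01296097, 0.69233171, 0.91847841]), 'attitude': array([0.11296658, 0.37788452, 0.87965472, 0.26579957])}
0.1 [ 0.15017474 -0.6063294   0.22182588] [ 9.92638125e-01  1.21116172e-01 -1.06547015e-04 -6.44286451e-04] 0.08723772580913004 [[ 0.971  0.24  -0.   ]
 [ 0.24  -0.971  0.001]
 [-0.    -0.001 -1.   ]]
```

View pics/top0.png

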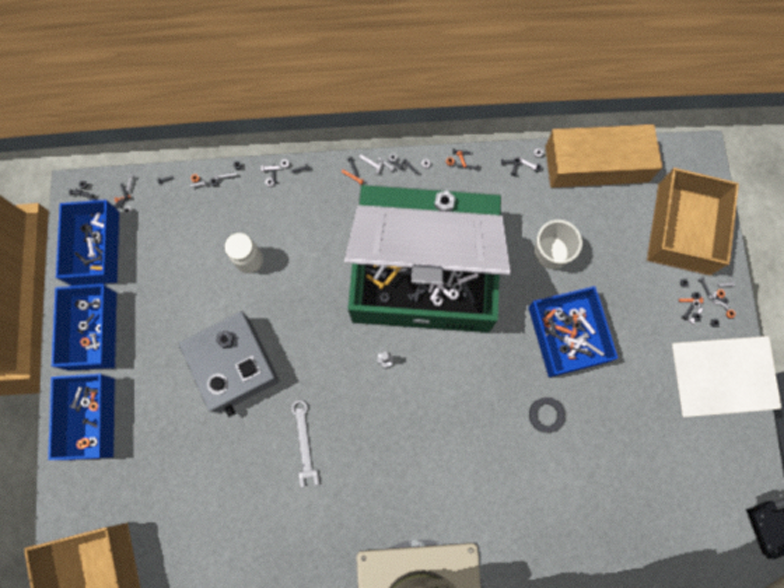

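View pics/scene0.png

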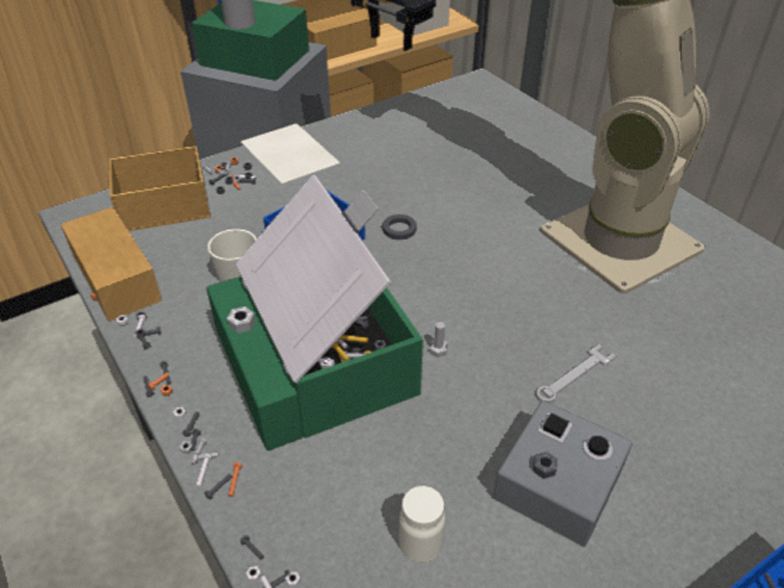

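The top view shows the tumbler with its raised lid near (428,255), the flap at (428,274), the control box at (228,362), the start button at (217,383), the stop button at (248,369), and the bolt at (386,358). The scene view shows the lid's front edge running from (317,178) to (387,280).

```bash
cat > fit.py <<'E'
from h import *
from scipy.optimize import least_squares
T,S=cam("top"),cam("scene")
def W(p,q):
    x,y,a=p[:3]; c,s=np.cos(a),np.sin(a)
    return np.array([x+c*q[0]-s*q[1],y+s*q[0]+c*q[1],q[2]])
def L(p,d,y,n=0.0): # d from hinge along lid, n normal
    t=p[3]; return W(p,[.1-d*np.cos(t)+n*np.sin(t)*1,y,.131+d*np.sin(t)+n*np.cos(t)])
if __name__=="__main__":
    obs=[(T,(352,324),lambda p:W(p,[-.1,.14,.13])),(T,(495,329),lambda p:W(p,[-.1,-.14,.13])),
    (T,(362,187),lambda p:W(p,[.16,.14,.11])),(T,(500,195),lambda p:W(p,[.16,-.14,.11])),
    (T,(347,262),lambda p:L(p,.2,.14,.004)),(T,(509,272),lambda p:L(p,.2,-.14,.004)),
    (S,(317,178),lambda p:L(p,.2,-.14,.008)),(S,(387,280),lambda p:L(p,.2,.14,.004)),
    (S,(420,338),lambda p:W(p,[-.1,.14,.13])),(S,(268,410),lambda p:W(p,[.16,.14,.11]))]
    f=lambda p:np.concatenate([proj(C,g(p))-np.array(u)/1.4 for C,u,g in obs])
    o=least_squares(f,[.6,0,0,.5],loss='soft_l1'); p=o.x; print(p,f(p).reshape(-1,2).round(1).tolist()); np.save("p.npy",p)
    print("edge",L(p,.2,0,.008),"flap_end",L(p,.248,0,.004),"hinge",W(p,[.1,0,.131]))
    for n,u,z in(("start",(217,383),.082),("stop",(248,369),.082),("nut",(226,339),.085),("bolthead",(387,362),.01)):
        print(n,atz(T,np.array(u)/1.4,z))
    for n,u,z in(("start",(598,444),.082),("stop",(556,424),.082),("bolttop",(439,325),.062)):
        print(n,"S",atz(S,np.array(u)/1.4,z))
    print("box",[atz(T,np.array(u)/1.4,.07)[:2].round(3) for u in((181,349),(240,314),(275,380),(209,410))])
E
python3 fit.py
```

```text
[ 0.63593452 -0.05196843 -0.13742058  0.7492494 ] [[-4.1, -8.6], [1.0, -4.6], [-2.3, -0.9], [0.1, 0.5], [-2.8, -0.0], [0.3, 1.2], [-2.2, -4.5], [3.9, -0.8], [4.5, -0.3], [-4.5, -2.7]]
edge [ 0.59532962 -0.04635309  0.27307547] flap_end [ 0.55781666 -0.04116534  0.30283896] hinge [ 0.73499179 -0.06566728  0.131     ]
start [0.44477619 0.35537224 0.082     ]
stop [0.46782767 0.29568008 0.082     ]
nut [0.52786671 0.33635266 0.085     ]
bolthead [0.4742316  0.03136914 0.01      ]
start S [0.44871465 0.36021255 0.082     ]
stop S [0.47350292 0.30295236 0.082     ]
bolttop S [0.48239271 0.03766647 0.062     ]
box [array([0.517, 0.428]), array([0.579, 0.312]), array([0.445, 0.247]), array([0.396, 0.374])]
```

```bash
python3 - <<'E'
from h import *
a=np.load("pics/top0.npy")[:,:,::-1]; s=np.load("pics/scene0.npy")[:,:,::-1]
# top crop: cols 240-370, rows 130-240 x6 ; 
cv2.imwrite("pics/c1.png",cv2.resize(a[130:240,240:373],None,fx=6,fy=5.4545454*1.1/1.1,interpolation=cv2.INTER_CUBIC)[:600])
cv2.imwrite("pics/c2.png",cv2.resize(s[120:320,145:305],None,fx=3,fy=3,interpolation=cv2.INTER_CUBIC))
b=cv2.resize(a[220:298,125:200],None,fx=5,fy=5,interpolation=cv2.INTER_CUBIC)
c=cv2.resize(s[280:390,350:455],None,fx=4,fy=4,interpolation=cv2.INTER_CUBIC)
h=np.zeros((440,800,3),np.uint8); h[:390,:375]=b; h[:440,380:800]=c
cv2.imwrite("pics/c3.png",h)
E
```

```text
(no output)
```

View pics/c1.png

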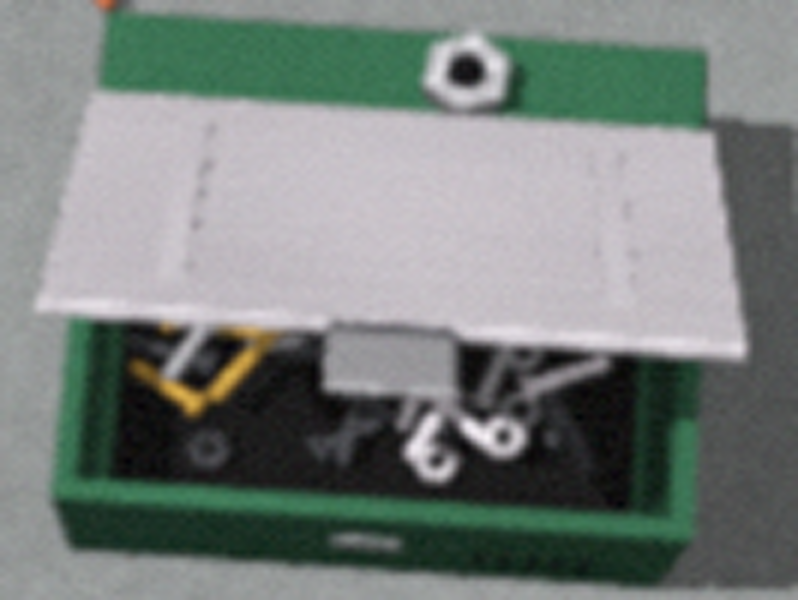

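View pics/c2.png

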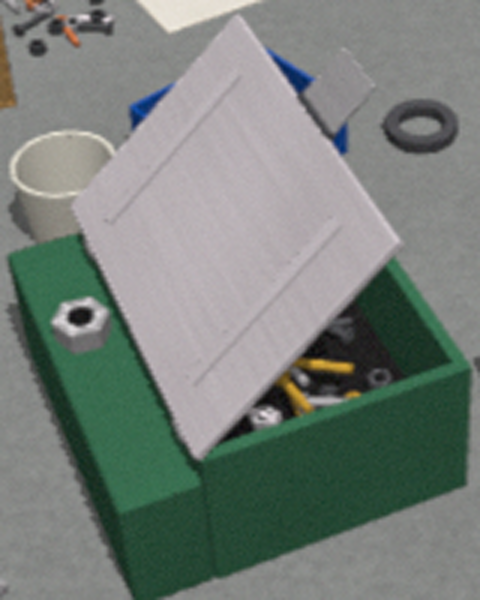

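View pics/c3.png

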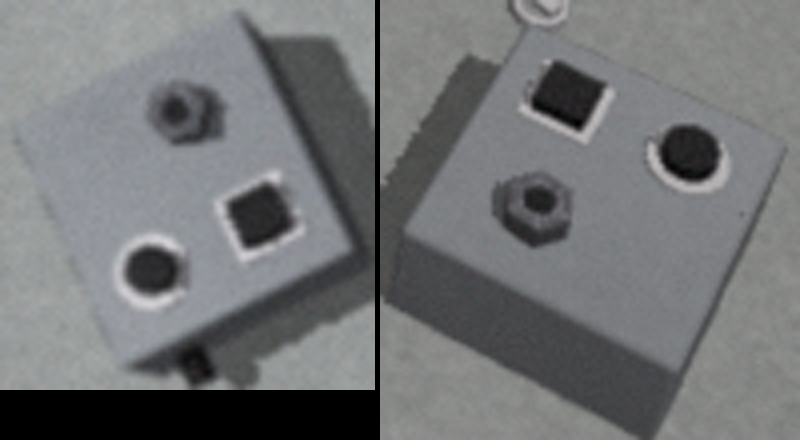

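The crops give clean corners. In the lid crop, the lid front runs from (38,298) to (746,343) and the tub front from (55,497) to (695,538). In the box crop, the buttons are at (152,270) round and (262,213) square. I'll refit with these.

```bash
cat > fit2.py <<'E'
from fit import *
t=lambda x,y:(239.6+x/6,129.6+y/5.4545); s=lambda x,y:(144.7+x/3,119.7+y/3)
b=lambda x,y:(124.6+x/5,219.6+y/5); q=lambda x,y:(349.6+(x-380)/4,279.6+y/4)
obs=[(T,t(55,497),lambda p:W(p,[-.1,.14,.13])),(T,t(695,538),lambda p:W(p,[-.1,-.14,.13])),
(T,t(108,12),lambda p:W(p,[.16,.14,.11])),(T,t(706,52),lambda p:W(p,[.16,-.14,.11])),
(T,t(38,298),lambda p:L(p,.2,.14,.008)),(T,t(746,343),lambda p:L(p,.2,-.14,.008)),
(T,t(95,93),lambda p:L(p,0,.14,.008)),(T,t(714,130),lambda p:L(p,0,-.14,.008)),
(S,s(237,15),lambda p:L(p,.2,-.14,.008)),(S,s(400,238),lambda p:L(p,.2,.14,.008)),(S,s(203,457),lambda p:L(p,0,.14,.008)),
(S,s(75,203),lambda p:L(p,0,-.14,.008)),
(S,s(468,365),lambda p:W(p,[-.1,.14,.13])),(S,s(115,517),lambda p:W(p,[.16,.14,.11])),(S,s(10,255),lambda p:W(p,[.16,-.14,.11]))]
f=lambda p:np.concatenate([proj(C,g(p))-np.array(u) for C,u,g in obs])
o=least_squares(f,[.6,0,0,.5],loss='soft_l1'); p=o.x; print(p.round(4),f(p).reshape(-1,2).round(1).tolist()); np.save("p.npy",p)
print("edge",L(p,.2,0,.008),"flap_end",L(p,.248,0,.004),"hinge",W(p,[.1,0,.131]),"flapshut",W(p,[-.148,0,.135]))
B=[(T,b(15,130),[.075,.07,.07]),(T,b(238,10),[.075,-.07,.07]),(T,b(355,245),[-.075,-.07,.07]),(T,b(125,370),[-.075,.07,.07]),
(S,q(785,150),[-.075,.07,.07]),(S,q(672,370),[.075,.07,.07]),(S,q(407,232),[.075,-.07,.07]),(S,q(530,28),[-.075,-.07,.07])]
g=lambda p:np.concatenate([proj(C,W(p,k))-np.array(u) for C,u,k in B])
o=least_squares(g,[.5,.33,.4],loss='soft_l1'); print("box",o.x,g(o.x).reshape(-1,2).round(1).tolist())
for n,u,v,y in(("start",b(152,270),q(690,148),.032),("stop",b(262,213),q(568,93),-.032)): print(n,atz(T,u,.082),atz(S,v,.082))
E
python3 fit2.py
```

```text
[ 0.6398 -0.0536 -0.1397  0.7368] [[-1.0, 0.5], [-0.4, 0.8], [-0.6, -0.5], [0.5, -0.6], [-0.2, 0.6], [0.5, 1.0], [-0.8, -0.4], [-0.1, 0.3], [-0.4, -1.4], [-0.5, 0.2], [-2.9, 0.2], [-1.9, 0.7], [1.7, 0.2], [1.5, -1.6], [-1.4, -1.1]]
edge [ 0.59747063 -0.04767802  0.2713089 ] flap_end [ 0.55960568 -0.04235233  0.30059854] hinge [ 0.73882876 -0.06756001  0.131     ] flapshut [ 0.49324596 -0.03301885  0.135     ]
box [0.49148065 0.34355006 0.42177986] [[-1.9, -1.4], [-0.3, -0.9], [-0.0, 0.4], [-1.2, -0.2], [1.0, -3.3], [1.8, 0.3], [-2.3, -1.0], [-1.1, -2.6]]
start [0.44470013 0.35537312 0.082     ] [0.4478674  0.35926233 0.082     ]
stop [0.47152629 0.29598915 0.082     ] [0.4743864  0.30234387 0.082     ]
```

{"fn": "arm_command", "kwargs": {"moves": [0,0,-3.6,5.5,0,0,-3.6,5.5,0,0,-3.6,5.5,0,0,-3.6,5.5,0,0,-3.6,0,1,-1.6,0,0,1.8,-3,0,0,1.8,-3,0,0,1.8,-3,0,0,1.8,-3,0,0], "fingers": 0}}

```text
time: 0.93
ee_pos: [0.2513, -0.4821, 0.4022]
eef_rot: [0.998, -0.071, -0.0, -0.0]
ft_force: [1.4, -0.2, -0.0]
width: 0.0284
grip_force: 0.0
```

{"fn": "arm_command", "kwargs": {"moves": [2,-3.2,0,0,2,-3.2,0,0,2,-3.2,0,0,2,-3.2,0,0,2,-3.2,0,0,2,-3.2,0,0,2,-3.2,0,0,2,-3.2,0,0,2,-3.2,0,0,2,-3.2,0,0,2,-3.2,0,0,2,-3.2,0,0]}}

```text
time: 1.93
ee_pos: [0.543, -0.1356, 0.4024]
eef_rot: [0.997, -0.071, -0.0, 0.0]
ft_force: [0.1, -0.5, -0.7]
width: 0.0006
grip_force: 0.0
```

{"fn": "arm_command", "kwargs": {"moves": [2,-3.2,0,0,2,-3.2,0,0,1.5,-3.1,0,0,0,0,3,0,0,0,3,0,0,0,3,0,0,0,0,0]}}

```text
time: 2.52
ee_pos: [0.6077, -0.051, 0.306]
eef_rot: [0.998, -0.07, -0.005, 0.0]
ft_force: [-0.9, 0.6, -1.2]
width: 0.0002
grip_force: 0.0
```

{"fn": "arm_command", "kwargs": {"moves": [2,0,0,0,0,0,1.5,0,0,0,1.5,0,0,0,1.5,0,0,0,1.5,0,0,0,1.5,0,0,0,1.5,0,0,0,0,0]}}

```text
time: 3.18
ee_pos: [0.6295, -0.054, 0.2216]
eef_rot: [0.997, -0.071, -0.001, 0.0]
ft_force: [-0.2, 0.2, -0.7]
width: 0.0002
grip_force: 0.1
```

```bash
python3 - <<'E'
from h import *
im=r.camera("scene"); cv2.imwrite("pics/s1.png",cv2.resize(im[60:330,100:420,::-1],None,fx=2.2,fy=2.2,interpolation=cv2.INTER_CUBIC))
E
```

```text
(no output)
```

View pics/s1.png

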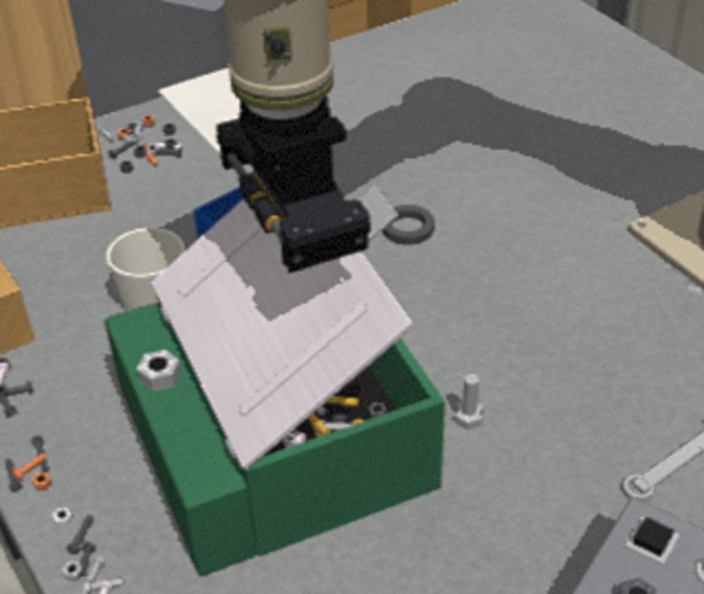

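The scene view shows the gripper over the lid, with the lid's front corner down to about (410,322), so it is closing. I'll keep pushing.

{"fn": "arm_command", "kwargs": {"moves": [0,0,1.5,0,0,0,1.5,0,0,0,1.5,0,0,0,1.5,0,0,0,1,0]}}

```text
time: 3.65
ee_pos: [0.6302, -0.0538, 0.1536]
eef_rot: [0.997, -0.071, 0.0, 0.0]
ft_force: [-3.1, 0.6, 4.5]
width: 0.0007
grip_force: 2.1
```

{"fn": "arm_command", "kwargs": {"moves": [0,0,0.4,0,0,0,0.4,0,0,0,0.4,0,0,0,0,0]}}

```text
time: 3.98
ee_pos: [0.6302, -0.0537, 0.1406]
eef_rot: [0.998, -0.071, 0.0, 0.0]
ft_force: [-0.6, -0.5, -0.3]
width: 0.0005
grip_force: 0.0
```

Next I'll press gently onto the stop.

{"fn": "arm_command", "kwargs": {"moves": [0,0,0.2,0,0,0,0.2,0,0,0,0.2,0,0,0,0,0]}}

```text
time: 4.32
ee_pos: [0.6304, -0.0537, 0.1393]
eef_rot: [0.998, -0.071, 0.001, 0.001]
ft_force: [-16.1, -0.4, 34.1]
width: 0.0001
grip_force: 17.2
```

{"fn": "arm_command", "kwargs": {"moves": [0,0,-0.5,0,0,0,-2,0,0,0,-2.5,0,-3,0,0,0,-3,0,0,0,-3,0,0,0,-3,0,0,0,0,0,0,0]}}

```text
time: 4.98
ee_pos: [0.507, -0.0361, 0.1844]
eef_rot: [0.998, -0.07, -0.001, 0.001]
ft_force: [1.2, -1.1, 0.1]
width: 0.0004
grip_force: 0.0
```

```bash
python3 - <<'E'
from h import *
p=np.load("p.npy"); s=r.read_state(); d=np.array(s['ee_pos'])[:2]-p[:2]; c,q=np.cos(p[2]),np.sin(p[2])
print(s['time'],s['ee_pos'],s['ft_force'],"local",c*d[0]+q*d[1],-q*d[0]+c*d[1])
im=r.camera("scene"); cv2.imwrite("pics/s2.png",cv2.resize(im[60:330,100:420,::-1],None,fx=2.2,fy=2.2,interpolation=cv2.INTER_CUBIC))
E
```

```text
4.9833 [ 0.50697676 -0.03610143  0.18443642] [ 1.16716803 -1.07580476  0.12208458] local -0.1339736954628949 -0.0011401218217187807
```

View pics/s2.png

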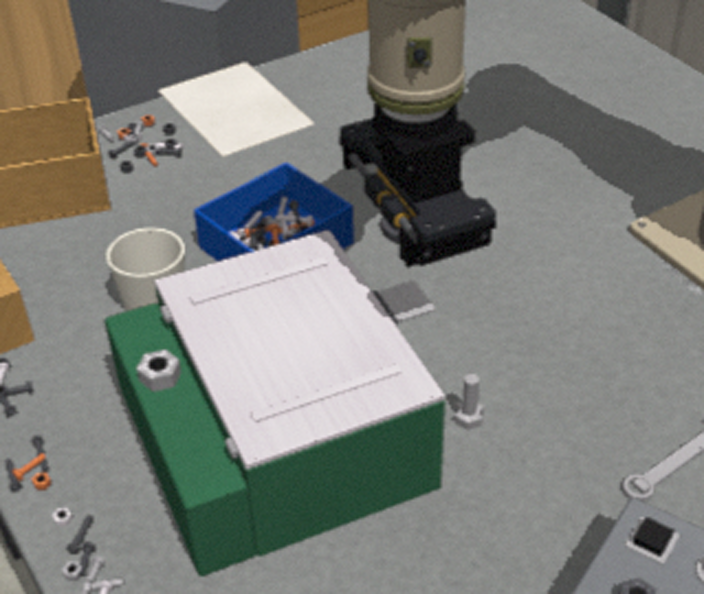

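The view shows the lid shut and the flap level at about (405,300). The bolt is untouched. Now I'll press the flap.

{"fn": "arm_command", "kwargs": {"moves": [0.3,0,1.5,0,0,0,1.5,0,0,0,1,0,0,0,1,0,0,0,1,0,0,0,0.5,0,0,0,0.5,0]}}

```text
time: 5.62
ee_pos: [0.5141, -0.0371, 0.1141]
eef_rot: [0.998, -0.07, -0.0, -0.0]
ft_force: [-1.6, 0.4, 4.0]
width: 0.0004
grip_force: 1.6
```

{"fn": "arm_command", "kwargs": {"moves": [0,0,0.4,0,0,0,0.4,0,0,0,0.2,0,0,0,0,0]}}

```text
time: 5.95
ee_pos: [0.5149, -0.037, 0.1096]
eef_rot: [0.998, -0.07, 0.001, 0.001]
ft_force: [-26.1, 1.0, 57.2]
width: 0.0005
grip_force: 25.8
```

{"fn": "arm_command", "kwargs": {"moves": [0,0,-0.5,0,0,0,-2.5,0,0,0,-3.5,0,0,0,-3.5,0,0,-3,0,0,0,-3,0,0,0,-3,0,0,0,0,0,0]}}

```text
time: 6.62
ee_pos: [0.5267, 0.0586, 0.205]
eef_rot: [0.998, -0.067, 0.001, -0.001]
ft_force: [-0.7, 0.5, 0.4]
width: 0.0005
grip_force: 0.0
```

```bash
python3 - <<'E'
from h import *
im=r.camera("scene"); cv2.imwrite("pics/s3.png",cv2.resize(im[60:400,100:470,::-1],None,fx=1.76,fy=1.76,interpolation=cv2.INTER_CUBIC))
s=r.read_state(); M=R.from_quat(s['eef_rot']).as_matrix(); print(s['ee_pos'],s['ft_force'],(M.T@(np.array([.446,.357,.082])-s['ee_pos'])).round(4))
E
```

```text
[0.52665112 0.05552005 0.20470502] [ 0.10454804 -0.52643942 -0.0749227 ] [-0.1207 -0.2877  0.123 ]
```

View pics/s3.png

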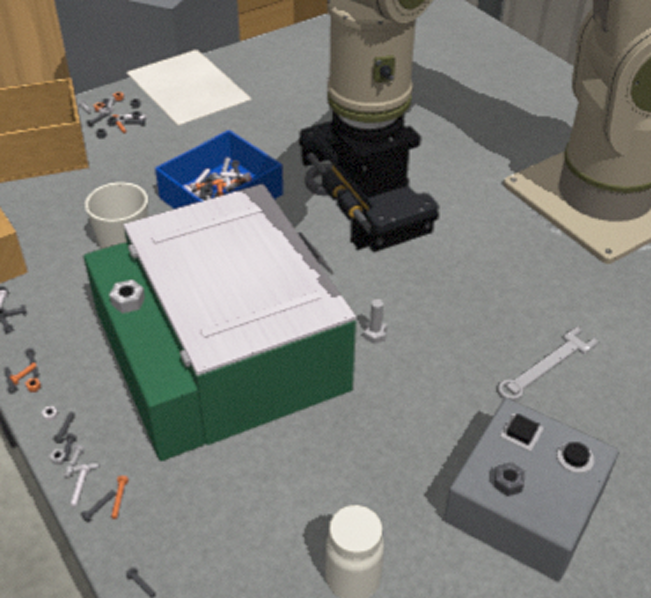

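The view shows the flap bent down, now a dark sliver at about (315,252), with the lid still shut. Next is the start button.

{"fn": "arm_command", "kwargs": {"moves": [-1.3,-3.2,0,0,-1.3,-3.2,0,0,-1.3,-3.2,0,0,-1.3,-3.2,0,0,-1.3,-3.2,0,0,-1.3,-3.2,0,0,-1.3,-3.2,0,0,-1.3,-3.2,0,0,-1.7,-3.2,0,0,0,0,2,0,0,0,2,0,0,0,0,0]}}

```text
time: 7.67
ee_pos: [0.4488, 0.3456, 0.1607]
eef_rot: [0.998, -0.07, -0.002, 0.002]
ft_force: [-0.6, -1.4, -0.3]
width: 0.0006
grip_force: 0.0
```

```bash
python3 - <<'E'
from h import *
C=cam("wrist"); s=r.read_state(); im=r.camera("wrist"); M=R.from_quat(s['eef_rot']).as_matrix()
print(s['time'],s['ee_pos'],s['ft_force'],(M.T@(np.array([.446,.357,.082])-s['ee_pos'])).round(4))
im=im[:,:,::-1].copy()
for p,c in(((.446,.357,.082),(0,0,255)),((s['ee_pos']),(0,255,0))):
    u=proj(C,p); print(u); cv2.circle(im,tuple(int(round(v)) for v in u),2,c,-1)
cv2.imwrite("pics/w1.png",im)
E
```

```text
7.6667 [0.4488346  0.34561379 0.16069783] [-0.64579669 -1.3875276  -0.25344358] [-0.0041 -0.0112  0.0787]
[260.72777833 224.39070608]
[274.35870695 261.95928486]
```

View pics/w1.png

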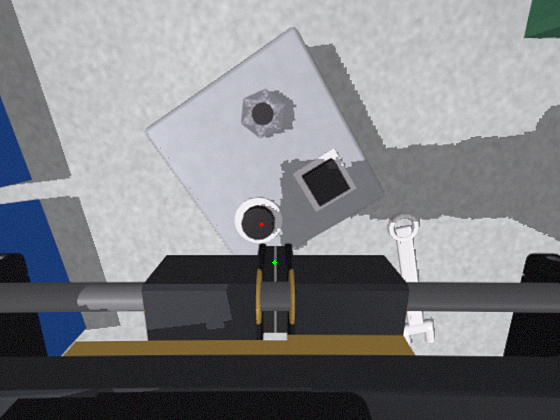

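The wrist view shows the start button's centre at (258,222). My estimate projects to (261,224), which is within about 2 mm.

{"fn": "arm_command", "kwargs": {"moves": [-0.3,-1.3,1,0,0,0,2.5,0,0,0,2.5,0,0,0,1,0,0,0,0.5,0,0,0,0.4,0,0,0,0.4,0,0,0,0,0]}}

```text
time: 8.38
ee_pos: [0.4496, 0.3607, 0.0821]
eef_rot: [0.997, -0.071, 0.0, -0.0]
ft_force: [-0.4, 0.1, 0.5]
width: 0.0002
grip_force: 0.0
```

{"fn": "arm_command", "kwargs": {"moves": [-0.2,0.1,0,0,0,0,0.3,0,0,0,0.3,0,0,0,0.3,0,0,0,0.2,0,0,0,0,0]}}

```text
time: 8.88
ee_pos: [0.4473, 0.3602, 0.0741]
eef_rot: [0.998, -0.071, 0.001, 0.0]
ft_force: [-12.2, -11.1, 38.1]
width: 0.0004
grip_force: 19.3
```

The button is on its stop at z = 0.074. I'll retract and check.

{"fn": "arm_command", "kwargs": {"moves": [0,0,-0.5,0,0,0,-2,0,0,0,-3,0,0,0,-3,0,0,0,-3,0,0,0,-3,0,-3,0,0,0,-3,0,0,0,-3,0,0,0,0,0,0,0,0,0,0,0]}}

```text
time: 9.8
ee_pos: [0.377, 0.3704, 0.2143]
eef_rot: [0.998, -0.069, 0.001, 0.003]
ft_force: [0.7, 0.5, -0.3]
width: 0.0005
grip_force: 0.0
```

```bash
python3 - <<'E'
from h import *
im=r.camera("scene"); cv2.imwrite("pics/s4.png",cv2.resize(im[60:400,100:470,::-1],None,fx=1.76,fy=1.76,interpolation=cv2.INTER_CUBIC))
s=r.read_state(); print(s['time'],s['ee_pos'],s['ft_force'])
E
```

```text
9.85 [0.37802665 0.36964073 0.21420472] [-0.23844892 -0.03963823  0.48237925]
```

View pics/s4.png

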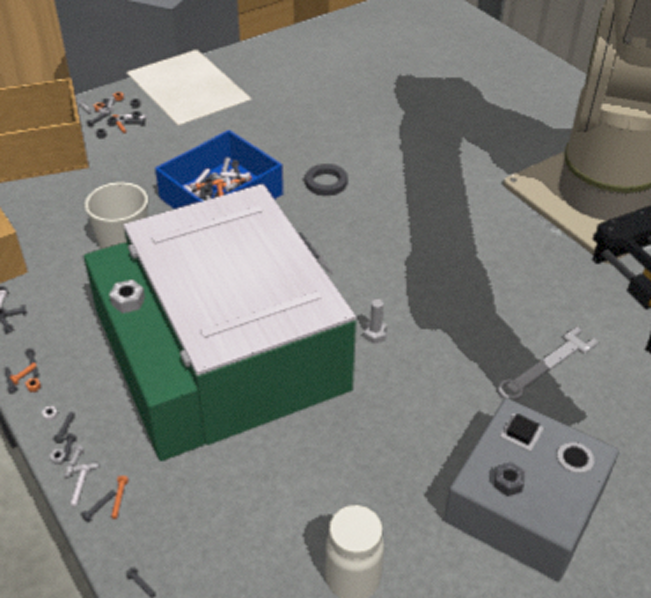

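The view shows the lid shut, the flap down, and the start button at (576,457) sunk into its white ring. The stop button is still out and all the loose things are in place.

```bash
python3 -c "
from bench import r
print(r.close_job())"
```

```text
the job is handed in; nothing more can be done
None
```

I shut the lid, pressed the hasp flap down and pushed the start button in, in that order; the stop button and loose things looked untouched in the last picture, and I handed the job in at about 10 s (no verdict was returned).

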